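Turn the key over and set the pinch nut

ROBOT

A 6-joint arm with a two-finger parallel gripper is mounted at the origin on the work surface. World frame = base frame: x ahead of the robot, y to its left, z up, the work surface at z = 0. Lengths are in m, angles in rad, forces in N, time in s.
With the tool pointing down it reaches from about 0.375 to 0.9 m from the base axis. Payload 3.1 kg.
Tool frame: the origin (TCP) lies at the centre of the arm's flange, where the gripper is bolted on; the fingertips stand 173 mm ahead of it and the grasp point (between the pads) lies 155 mm ahead of it; z points along the fingers, x is the direction in which the jaws open and shut, and the axes are right-handed (so a half turn about z gives the same grasp; the last joint's range is limited). The gripper opens to 85 mm and grips with 20 to 120 N. Pads are 22 mm wide; open, the fingers measure 114 mm over their backs; the gripper's body (76 mm by 85 mm) begins 54 mm behind the grasp point. The pads swing forward as they close: fully open they stand 13 mm farther back than shut.
Start: joints at [1.159, 0.527, 1.433, -0, 1.181, -0.178], TCP at [0.145, 0.608, 0.405] pointing down, gripper open.
Joint ranges: [-3.08, 3.08], [-0.75, 2.2], [0.22, 2.44], [-1.43, 4.57], [0, 2.65], [-2.85, 2.85]. Speed limits (rad/s): [2.79, 2.79, 3.14, 3.14, 3.14, 3.14].

INTERFACE

Orientations are given as a unit quaternion [x, y, z, w].
In Python, from station import manip gives the robot as it stands.
- The arm moves only by the shell command python3 -m jog 'ROWS' [OPENING] [FORCE]. ROWS is JSON, a list that holds one entry, the list of rows, each a list of 4 numbers: the shift along the world's x, y, z in mm, then the turn about the world's z in degrees. A call has exactly 8 rows; each row shifts and turns the commanded pose from where the row before left it; what a row does not reach is not made up. A row lasts 1/8 s, in which the tool goes at most 62.5 mm and 10.7 degrees, less where a joint would pass 70% of its speed; a pose out of reach is approached as far as the arm can. A call is refused whole if a number of a shift passes 62.5 or a number of a turn 10.7, either way. A call with a gripper value outside its range is refused whole. OPENING is the opening in per cent of the stroke, from 0 (shut) to 100 (fully open), set as the call begins (- or left out, the last holds). The fingers move at their own pace and stop on an object; FORCE is the grip in N (left out, the last holds). Time passes only in rows, so rows that do not move let the fingers close, or fill a call up. It gives the time, the measured TCP pose, the force and the opening at its end, in the units of the state.
- manip.sense(): the state, without advancing time (a new reading comes with each control period).
- manip.snapshot(name): name is "side" or "top" or "wrist"; returns the picture (420x560x3 uint8, red, green, blue); there is no depth.
- manip.camera_info(name): a dict with "fx", "fy", "cx", "cy" (pixels), "k1" (the pictures are not rectified: a ray, as slopes to the right and down, at radius r is drawn at 1 + k1 r^2 times it, then the intrinsics apply), "R" (3x3) and "t" (3): a world point X has camera coordinates R X + t. Camera axes: x right, y down, z forward; pixel columns grow to the right and rows downward; lengths in m; the calibration is good to about 2 mm. A picture is of the moment at which its call begins: read the wrist's pose just before it. camera_info takes no time and is no camera call; for the wrist camera it gives the pose at the moment of the call.
- manip.sign_off(): hands the job in, once; it reports no verdict.
The state is a dict: "t": time; "q": joint angles; "qd": joint speeds; "tau": joint torques, N m; "tcp_pos": TCP position; "tool_rot": TCP orientation; "force": force on the tool from outside, world axes, zero at the start; "ft_torque": the same for the moment, N m; "finger_gap": opening from 0.0 (shut) to 1.0 (fully open).
Only numpy, scipy, OpenCV 4.12 (cv2) and the standard library are available. Lean on these libraries where they do the work, as an engineer would, in place of code of your own. Each camera call takes 0.05 s, during which the arm holds its last target. There are 200 camera calls.

TASK

Turn the hinged leaf of the key vice right over, from its rests nearer the robot onto the rests on the other side, so that the uncut side of the key faces up and the leaf lies fully down. Then screw the knurled nut down (clockwise from above) until it bottoms out, back it off a quarter turn and keep it gripped there: finish while still holding the nut, without letting go. Leave the brush, the padlock and the tray of blanks where they are.

Things in the scene. Friction and masses are not known exactly. Their poses are not given: they have to be found in the camera images.
- vice: Turnover key vice, fixed to the bench; cream base plate 180 (x) x 250 (y) x 14 mm. Origin: centre of the plate's underside, on the bench; z up; yaw within 0.45 rad either way. Its hinge runs along its own y axis at x = 0, 46 mm above the bench. Hinge posts 22 mm wide, 56 mm high stand at x = 0: one at y = -62 mm, one (pinch block) from y = 27 to 102 mm. The leaf's rests are at x = -55 and +55 mm
- leaf_swing (a joint): Angle of the leaf about the hinge: 0 = flat on the rests at the vice's -x side (nearer the robot), pi/2 = upright, pi = turned right over, flat on the rests at the +x side, where it stops. It starts between 0 and 0.5. A stiff hinge (0.1 N m of friction): it stays where it is left and must be brought all the way down
- leaf_rod (a point): Grip point on the leaf's handle, a straight round steel rod of diameter 10 mm parallel to the hinge, 60 mm from the hinge axis. It sticks out from the leaf's -y edge and ends at y = -111 mm in the vice's frame; this point is on its axis at y = -88 mm, 35 mm past the leaf's edge (leaf flat: 46 mm above the bench, 32 mm above the base plate). The rod can turn between fingers as the leaf swings
- nut: Round knurled steel nut on the stud, diameter 40 mm, 24 mm high, axis upright; origin on its axis at its underside (62 mm above the bench when bottomed on the boss). It can be gripped across its diameter at any yaw. Its top has one radial groove, along its own +x
- nut_turn (a joint): Turn of the nut: 0 = bottomed out on the boss, growing as it is backed off (anticlockwise from above), up to 5.6 rad. It starts between 2.2 and 4.2. The nut rises 8 mm per full turn (1.27 mm per rad), friction 0.06 N m; it stays where it is left
- nut_grip (a point): Point on the nut's axis 14 mm above its underside (10 mm below its top face), a good height to grip
- brush: Small hand brush, 160 mm long, lying beyond the vice; leave alone. Origin about the middle of its length, on the bench
- padlock: Brass padlock with a steel shackle, 40 x 60 x 18 mm, lying beyond the vice; leave alone. Origin under its brass body
- blank_tray: Grey open tray of key blanks, 85 x 65 x 30 mm, beside the nut end of the vice; leave alone. Origin: centre of its underside
- boss_top (a point): Middle of the top of the round dark steel boss (diameter 32 mm) that ends the vice's pinch block, at x = 0, y = +100 mm, 62 mm above the bench, on the nut's axis: the nut bottoms out on it. A thin fixed threaded stud (diameter 10 mm) stands on it, its top 40 mm above this point
- leaf: Steel plate 66 x 70 x 6 mm swinging on the hinge, a brass key on each face: 5 milled dimples on the face that is up at the start, none on the other. Origin on the hinge axis at the vice's x = 0, y = 0; the plate reaches from 4 to 70 mm along its own -x and from -53 to +17 mm in y. Its z is up at the start and down once turned over

How it is judged:
By the outcome, as a careful person would: the job done as asked, in the order asked, and still so for the second after the job is handed in, while the arm keeps its last pose, push and grip.
It also fails if it takes over 72 s, if anything falls off the work surface, if the arm or the gripper's body presses on something with over 40 N, if the wrist force passes 120 N, or if a joint passes its speed limit or range.

## Working session

There is one attempt and no reset: what is moved stays moved. The work goes in short steps, Python scripts to look and compute and a shell command to move; the robot and the scene stay as the last step left them, time stands still between calls to the robot, and variables do not carry over. Pictures are saved under pics/ and viewed, about 8 in all and at most 12, crops included, and the job is handed in when it is done.

```bash
mkdir -p pics; python3 - <<'E'
from station import manip
import cv2
s=manip.sense();print(s)
for n in("top","side"):
    im=manip.snapshot(n);cv2.imwrite(f"pics/{n}0.png",im[:,:,::-1]);c=manip.camera_info(n);print(n,c)
E
```

```text
{'t': 0.0, 'q': array([ 1.15855789e+00,  5.28406105e-01,  1.43390133e+00,  3.13386356e-05,
        1.18138817e+00, -1.78517742e-01]), 'qd': array([ 0.00061021, -0.00035255,  0.00074567, -0.00092046, -0.00020884,
       -0.00175302]), 'tau': array([ 9.54813804e-04, -4.42340469e+01, -1.78034002e+01, -2.33975534e-04,
        8.38750158e-03, -7.61449741e-06]), 'tcp_pos': array([0.14458521, 0.60768628, 0.40377044]), 'tool_rot': array([ 7.84732086e-01,  6.19834209e-01, -9.34560571e-04,  4.82085130e-04]), 'force': array([ 0.2810133 ,  0.1408797 , -0.64710166]), 'ft_torque': array([-0.04068668,  0.0692718 , -0.01463127]), 'finger_gap': 1.0046094029733865}
top {'fx': 426.9358907244903, 'fy': 426.9358907244903, 'cx': 280.4158425364307, 'cy': 211.84670226708843, 'k1': -0.0631456609735257, 'R': array([[ 0.0144578 , -0.9996214 , -0.02341012],
       [-0.9851801 , -0.0102392 , -0.1712172 ],
       [ 0.17091267,  0.02553861, -0.98495514]]), 't': array([0.09267824, 0.61271339, 0.66839144])}
side {'fx': 457.74224198301, 'fy': 457.74224198301, 'cx': 284.11516145141417, 'cy': 209.43269888109137, 'k1': -0.11489452742994383, 'R': array([[ 0.74238305, -0.66975666, -0.01712937],
       [-0.49344132, -0.52929667, -0.69018889],
       [ 0.45319209,  0.52083687, -0.72342649]]), 't': array([-0.40386511,  0.40298489,  0.6605675 ])}
```

View pics/top0.png

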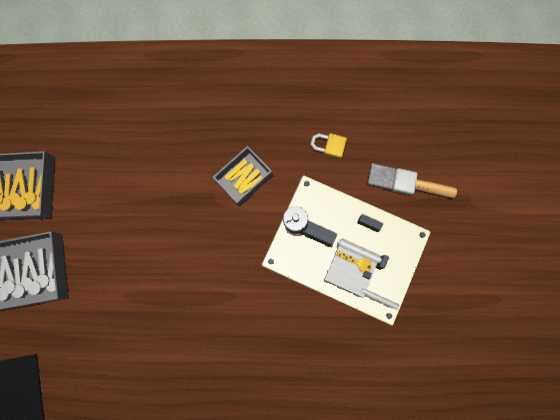

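View pics/side0.png

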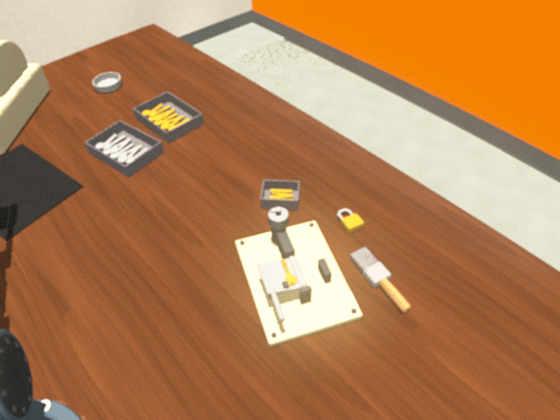

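The top view shows the plate with corners near (303,177), (430,233), (393,324) and (263,265), the nut at (297,219) and the rod's end near (398,306). In the side view the rod's end is near (282,328) and the nut at (279,215).

```bash
cat > h.py <<'E'
from station import manip
import numpy as np, cv2
def ray(c,uv):
    K=np.array([[c['fx'],0,c['cx']],[0,c['fy'],c['cy']],[0,0,1]])
    p=cv2.undistortPoints(np.array([[uv]],float),K,np.array([c['k1'],0,0,0,0]))[0,0]
    R=np.array(c['R']);return -R.T@np.array(c['t']),R.T@np.array([p[0],p[1],1])
def onz(c,uv,z):
    o,d=ray(c,uv);return o+d*(z-o[2])/d[2]
def onplane(c,uv,p,n):
    o,d=ray(c,uv);return o+d*((p-o)@n)/(d@n)
def proj(c,X):
    R=np.array(c['R']);x=R@X+np.array(c['t']);x=x[:2]/x[2];x=x*(1+c['k1']*(x@x));return np.array([c['fx']*x[0]+c['cx'],c['fy']*x[1]+c['cy']])
def tri(rs):
    A=sum(np.eye(3)-np.outer(d,d)/(d@d) for o,d in rs);b=sum((np.eye(3)-np.outer(d,d)/(d@d))@o for o,d in rs)
    return np.linalg.solve(A,b)
E
python3 - <<'E'
from h import *
for n in("top","side"):
    im=cv2.imread(f"pics/{n}0.png");c=manip.camera_info(n)
    hsv=cv2.cvtColor(im,cv2.COLOR_BGR2HSV)
    m=((hsv[...,2]>185)&(hsv[...,1]>15)&(hsv[...,1]<90)).astype(np.uint8)
    m[:130]=0
    cs,_=cv2.findContours(m,0,2);h=cv2.convexHull(max(cs,key=cv2.contourArea))
    a=cv2.approxPolyDP(h,12,True)[:,0]
    P=np.array([onz(c,p,.014) for p in a]);print(n,a.tolist(),P.round(4).tolist())
    print('sides',np.linalg.norm(P-np.roll(P,-1,0),axis=1).round(4),'ctr',P.mean(0).round(4))
    (u,v)=(380,298) if n=="top" else (283,290)
    w=im[v-70:v+50,u-90:u+40]if n=="top" else im[v-90:v+50,u-65:u+65]
    cv2.imwrite(f"pics/{n}c.png",cv2.resize(w,None,fx=4,fy=4,interpolation=cv2.INTER_CUBIC))
a=cv2.imread("pics/topc.png");b=cv2.imread("pics/sidec.png");
b=b[:, :]
H=max(a.shape[0],b.shape[0]);o=np.zeros((H,a.shape[1]+b.shape[1],3),np.uint8);o[:a.shape[0],:a.shape[1]]=a;o[:b.shape[0],a.shape[1]:]=b
print(o.shape,a.shape);cv2.imwrite("pics/both.png",cv2.resize(o,None,fx=.75,fy=.75))
E
```

```text
top [[303, 176], [428, 230], [392, 324], [262, 265]] [[0.6848, 0.0613, 0.014], [0.5885, -0.1609, 0.014], [0.4254, -0.0927, 0.014], [0.5236, 0.1322, 0.014]]
sides [0.2422 0.1767 0.2454 0.1761] ctr [ 0.5556 -0.015   0.014 ]
side [[334, 130], [463, 130], [557, 181], [559, 271]] [[0.9533, 0.2547, 0.014], [1.212, 0.0186, 0.014], [1.2113, -0.2551, 0.014], [0.9521, -0.3804, 0.014]]
sides [0.3502 0.2736 0.2879 0.6351] ctr [ 1.0822 -0.0906  0.014 ]
(560, 1040, 3) (480, 520, 3)
```

View pics/both.png

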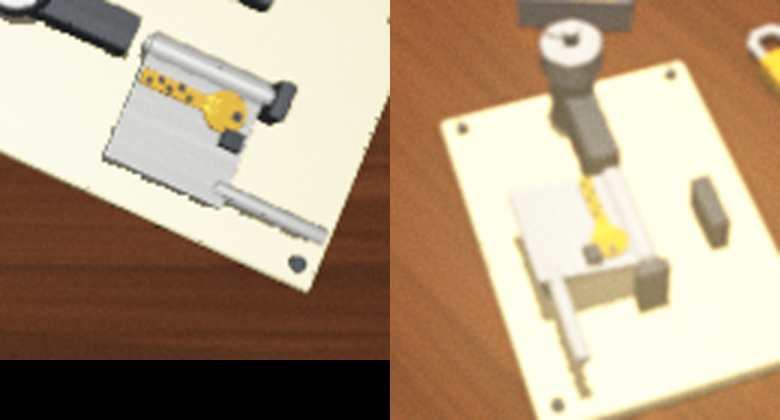

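The crops show the rod's end at full-image (398.3,306.3) in top and (282.3,320.3) in side, with the rod leaving the leaf at (363,291) and (274,293). Next I triangulate those and refine the vice pose with the nut.

```bash
cat >> h.py <<'E'
yaw=-0.408; C=np.array([.5556,-.015,0])
Rz=lambda a:np.array([[np.cos(a),-np.sin(a),0],[np.sin(a),np.cos(a),0],[0,0,1]])
V=lambda x,y,z:C+Rz(yaw)@np.array([x,y,z])/1000
E
python3 - <<'E'
from h import *
t=manip.camera_info("top");s=manip.camera_info("side")
inv=lambda X:(Rz(-yaw)@(X-C)*1000).round(1)
for a,b in(((398.3,306.3),(282.3,320.3)),((362.7,290.7),(273.7,292.7))):
    X=tri([ray(t,a),ray(s,b)]);print(X.round(4),inv(X),'reproj',(proj(t,X)-a).round(1),(proj(s,X)-b).round(1))
# nut: top-view circle
im=cv2.imread("pics/top0.png");g=cv2.cvtColor(im,cv2.COLOR_BGR2GRAY)
print(cv2.HoughCircles(cv2.resize(g[190:250,265:330],None,fx=6,fy=6,interpolation=2),cv2.HOUGH_GRADIENT,1,100,param1=150,param2=20,minRadius=40,maxRadius=100))
for nt in(2.2,4.2):
  X=V(0,100,86+1.27*nt);print(X,proj(t,X),proj(s,X))
# side plate corners
for x,y in((-90,-125),(90,125),(-90,125),(90,-125)):print(x,y,proj(s,V(x,y,14)).round(1),proj(t,V(x,y,14)).round(1))
cr=im[195:245,270:320];cv2.imwrite("pics/nut.png",cv2.resize(cr,None,fx=10,fy=10,interpolation=2))
E
```

```text
[ 0.4568 -0.0941  0.0542] [ -59.4 -111.8   54.2] reproj [-0.1  0.2] [ 0.2 -0.1]
[ 0.4831 -0.0382  0.0492] [-57.3 -50.   49.2] reproj [ 0.5 -0.9] [-0.9  0.2]
[[[183.5 173.5  70.6]]]
[0.59527743 0.07679162 0.088794  ] [294.41032608 218.24961759] [276.59138492 213.1305684 ]
[0.59527743 0.07679162 0.091334  ] [294.42445233 218.00093749] [276.5540515  212.25070943]
-90 -125 [268.8 343.2] [392.8 325.2]
90 125 [313.4 218.6] [301.5 174.4]
-90 125 [233.1 239.8] [260.2 265.5]
90 -125 [362.5 313.3] [430.6 230. ]
```

View pics/nut.png

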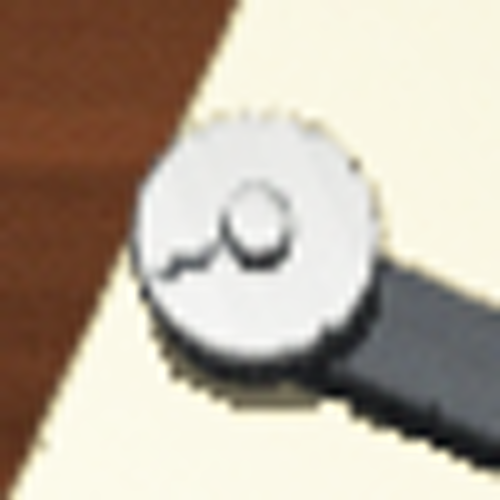

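Nut face centre is at full-image (295.8,218.2), groove pointing lower-left, about 137° in the vice frame, so nut_turn is about 2.4 rad. The other checks suggest the vice is about (-1,-2.5) mm from the first fit. The leaf starts at about 0.13 rad. I'll move above the rod.

```bash
sed -i 's/C=np.array.*/C=np.array([.5547,-.0175,0])/' h.py
python3 -m jog '[[[38,-33,-5,-7],[38,-33,-5,-7],[38,-33,-5,-7],[38,-33,-5,-7],[38,-33,-5,-7],[38,-33,-5,-7],[38,-33,-5,-7],[38,-33,-5,-7]]]' 100 40
python3 -m jog '[[[1,-52,-8,-5.5],[1,-52,-8,-5.5],[1,-52,-8,-5.5],[1,-52,-8,-5.5],[1,-52,-8,-5.5],[1,-52,-8,-5.5],[1,-52,-8,-5.5],[1,-52,-8,-5.5]]]'
python3 - <<'E'
from h import *
s=manip.sense();c=manip.camera_info("wrist");im=manip.snapshot("wrist");cv2.imwrite("pics/w1.png",im[:,:,::-1])
np.save("w1.npy",c,allow_pickle=True)
print(s['tcp_pos'],s['t'],V(-59.5,-88,53),[proj(c,V(*p)).round(0).tolist() for p in((-59.5,-111,53),(-59.5,-88,53),(-59.5,-53,53),(0,100,90),(-90,-125,14))])
E
```

```text
t: 1.1
tcp_pos: [0.4497, 0.3427, 0.3642]
tool_rot: [0.984, 0.177, -0.0, 0.0]
force: [0.2, 0.1, -0.1]
finger_gap: 1.002
t: 2.1
tcp_pos: [0.4566, -0.0737, 0.3003]
tool_rot: [0.979, -0.204, -0.0, -0.0]
force: [-0.1, 0.3, -0.5]
finger_gap: 1.003
[ 0.45661226 -0.0737229   0.3003398 ] 2.1 [ 0.46516785 -0.07466856  0.053     ] [[292.0, 249.0], [292.0, 218.0], [292.0, 167.0], [432.0, -164.0], [253.0, 247.0]]
```

View pics/w1.png

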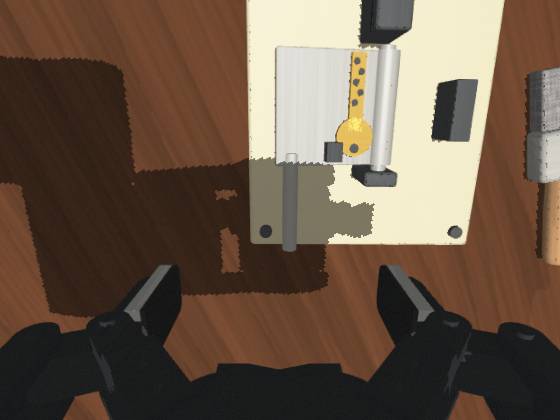

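The rod runs vertically in the wrist view from (291,155) to its end (289,249), 3 px (about 2 mm) left of the prediction, so the rod point is near (0.4635,-0.074). I'll descend and grip.

```bash
sed -i 's/C=np.array.*/C=np.array([.5531,-.0167,0])/' h.py
python3 -m jog '[[[7,0,-11,0],[0,0,-12,0],[0,0,-12,0],[0,0,-12,0],[0,0,-12,0],[0,0,-12,0],[0,0,-11,0],[0,0,-10,0]]]' 100 40
python3 -m jog '[[[0,0,0,0],[0,0,0,0],[0,0,0,0],[0,0,0,0],[0,0,0,0],[0,0,0,0],[0,0,0,0],[0,0,0,0]]]' 0 40
python3 - <<'E'
from h import *
im=manip.snapshot("wrist");cv2.imwrite("pics/w2.png",im[:,:,::-1])
s=manip.sense();print(s['tcp_pos'],s['force'],s['finger_gap'])
for th in(0,.1,.14,.2,.3):print(th,V(-60*np.cos(th),-88,46+60*np.sin(th)))
E
```

```text
t: 3.15
tcp_pos: [0.4638, -0.0721, 0.208]
tool_rot: [0.979, -0.203, -0.0, -0.0]
force: [-0.0, 0.4, 0.1]
finger_gap: 1.003
t: 4.15
tcp_pos: [0.4645, -0.0723, 0.2089]
tool_rot: [0.979, -0.203, 0.001, 0.0]
force: [4.2, -1.1, 0.9]
finger_gap: 0.096
[ 0.4644885  -0.07233159  0.20888554] [ 4.01986325 -2.20295771 -0.11857027] 0.10373316315070107
0 [ 0.46310889 -0.07367017  0.046     ]
0.1 [ 0.46338404 -0.0737891   0.05199   ]
0.14 [ 0.46364774 -0.07390309  0.05437259]
0.2 [ 0.46420672 -0.07414471  0.05792016]
0.3 [ 0.46556873 -0.07473345  0.06373121]
```

View pics/w2.png

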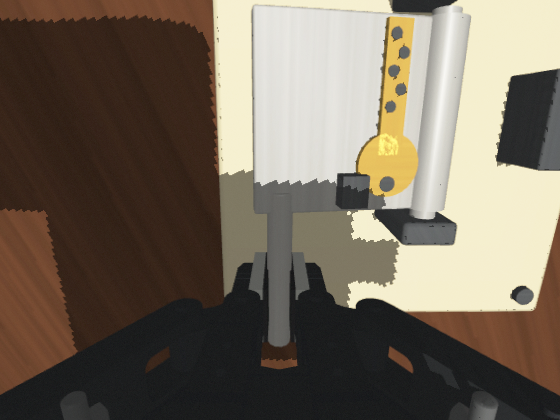

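Gripped: the rod sits between the pads at (280,300) in the picture. Next, the arc increments.

```bash
python3 - <<'E'
from h import *
th=.14+np.arange(25)*.125
P=np.array([V(-60*np.cos(a),-88,46+60*np.sin(a)) for a in th])*1000
R=(P-P[0]).round(1);D=np.diff(R,axis=0).round(1)
for i in range(3):print(D[8*i:8*i+8].tolist())
E
```

```text
[[1.4, -0.6, 7.3], [2.2, -1.0, 7.1], [3.0, -1.3, 6.8], [3.8, -1.6, 6.3], [4.4, -1.9, 5.7], [5.1, -2.2, 5.1], [5.6, -2.4, 4.3], [6.0, -2.6, 3.5]]
[[6.5, -2.8, 2.7], [6.6, -2.9, 1.8], [6.9, -2.9, 0.9], [6.8, -3.0, 0.0], [6.9, -3.0, -1.0], [6.6, -2.8, -1.9], [6.4, -2.8, -2.8], [6.0, -2.6, -3.6]]
[[5.6, -2.4, -4.5], [5.0, -2.2, -5.1], [4.3, -1.9, -5.8], [3.7, -1.5, -6.3], [3.0, -1.3, -6.8], [2.1, -0.9, -7.1], [1.3, -0.6, -7.4], [0.4, -0.2, -7.5]]
```

```bash
python3 -m jog '[[[1.4,-0.6,7.3,0],[2.2,-1,7.1,0],[3,-1.3,6.8,0],[3.8,-1.6,6.3,0],[4.4,-1.9,5.7,0],[5.1,-2.2,5.1,0],[5.6,-2.4,4.3,0],[6,-2.6,3.5,0]]]'
python3 -m jog '[[[6.5,-2.8,2.7,0],[6.6,-2.9,1.8,0],[6.9,-2.9,0.9,0],[6.8,-3,0,0],[6.9,-3,-1,0],[6.6,-2.8,-1.9,0],[6.4,-2.8,-2.8,0],[6,-2.6,-3.6,0]]]'
python3 -m jog '[[[5.6,-2.4,-4.5,0],[5,-2.2,-5.1,0],[4.3,-1.9,-5.8,0],[3.7,-1.5,-6.3,0],[3,-1.3,-6.8,0],[2.1,-0.9,-7.1,0],[1.3,-0.6,-7.4,0],[0.4,-0.2,-7.5,0]]]'
```

```text
t: 5.2
tcp_pos: [0.4924, -0.0845, 0.2547]
tool_rot: [0.979, -0.202, -0.006, -0.001]
force: [-7.2, 1.3, -0.5]
finger_gap: 0.094
t: 6.2
tcp_pos: [0.5467, -0.1084, 0.2518]
tool_rot: [0.979, -0.202, -0.002, 0.0]
force: [-5.3, -2.5, 2.9]
finger_gap: 0.1
t: 7.2
tcp_pos: [0.5736, -0.1203, 0.2016]
tool_rot: [0.979, -0.203, 0.001, 0.001]
force: [-2.5, -4.2, 4.6]
finger_gap: 0.1
```

```bash
python3 -m jog '[[[0,0,-1,0],[0,0,-1,0],[0,0,-1,0],[0,0,-1,0],[0,0,-1,0],[0,0,-1,0],[0,0,0,0],[0,0,0,0]]]'
python3 - <<'E'
from h import *
im=manip.snapshot("side");cv2.imwrite("pics/s3.png",cv2.resize(im[180:360,200:400,::-1],None,fx=3.3,fy=3.3,interpolation=2))
E
```

```text
t: 8.2
tcp_pos: [0.5738, -0.1204, 0.1955]
tool_rot: [0.979, -0.203, 0.001, 0.001]
force: [-2.7, -5.2, 2.6]
finger_gap: 0.097
```

View pics/s3.png

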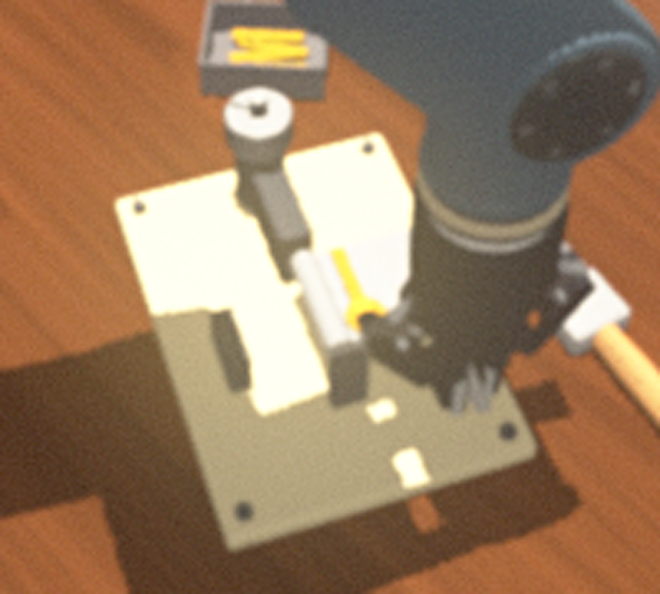

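The leaf is turned over with the plain key up (bow at crop (362,305)). The pads slid about 5 mm on the rod, so I'll release slightly (the brush is near), rise, close and press the rod from above to confirm that it is fully down.

```bash
python3 -m jog '[[[0,0,0,0],[0,0,0,0],[0,0,0,0],[0,0,10,0],[0,0,10,0],[0,0,10,0],[0,0,10,0],[0,0,10,0]]]' 30
python3 -m jog '[[[0,0,0,0],[0,0,0,0],[0,0,0,0],[0,0,0,0],[0,0,-5,0],[0,0,-5,0],[0,0,-3,0],[0,0,-3,0]]]' 0
python3 -m jog '[[[0,0,-1,0],[0,0,-1,0],[0,0,-1,0],[0,0,-1,0],[0,0,-1,0],[0,0,-1,0],[0,0,0,0],[0,0,0,0]]]'
```

```text
t: 9.25
tcp_pos: [0.5734, -0.1194, 0.2453]
tool_rot: [0.979, -0.203, 0.0, 0.0]
force: [0.9, 0.8, -1.0]
finger_gap: 0.301
t: 10.25
tcp_pos: [0.5733, -0.1194, 0.228]
tool_rot: [0.979, -0.203, -0.0, -0.0]
force: [-0.3, -0.1, 0.0]
finger_gap: 0.001
t: 11.25
tcp_pos: [0.5735, -0.1195, 0.2241]
tool_rot: [0.979, -0.203, 0.001, 0.0]
force: [-1.6, 1.3, 10.7]
finger_gap: -0.0
```

Contact came at TCP z 0.224 (tip at 0.051, the rod's top when fully down), with 11 N: 0.64 Nm against 0.1 Nm of friction, so the leaf is fully down. On to the nut.

```bash
python3 -m jog '[[[0,0,50,0],[0,0,55,10.5],[3,32,0,10.5],[3,32,0,10.5],[3,32,0,10.5],[3,32,0,10.5],[3,33,0,10.5],[4,34,0,10.5]]]' 80
python3 - <<'E'
from h import *
s=manip.sense();c=manip.camera_info("wrist");im=manip.snapshot("wrist");cv2.imwrite("pics/w4.png",im[:,:,::-1])
np.save("w4.npy",c,allow_pickle=True)
t=manip.camera_info("top");print("top nut",onz(t,(295.8,218.2),.089),"V",V(0,100,89))
print(s['tcp_pos'],s['q'],[proj(c,V(*p)).round(0).tolist() for p in((0,100,89),(0,100,102))])
E
```

```text
t: 12.25
tcp_pos: [0.5922, 0.0766, 0.3273]
tool_rot: [0.905, 0.426, -0.0, -0.0]
force: [0.4, -0.7, -0.1]
finger_gap: 0.801
top nut [0.59534911 0.0745669  0.089     ] V [0.59277743 0.07509162 0.089     ]
[0.59222942 0.07661989 0.32731738] [-5.82986587e-02  5.86572260e-01  1.57635380e+00 -3.56767935e-05
  9.78963738e-01 -9.38676125e-01] [[278.0, 229.0], [278.0, 236.0]]
```

View pics/w4.png

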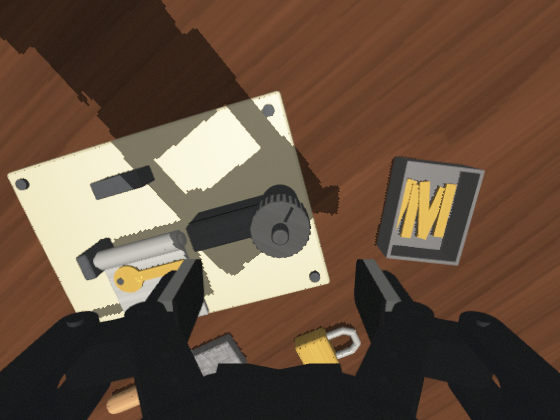

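The nut is centred at about (280,227), within 2 px of the prediction; its groove runs to about (292,208). The leaf lies flat with the plain key up.

```bash
python3 - <<'E'
from h import *
c=np.load("w4.npy",allow_pickle=True).item()
a=onz(c,(280,227),.089);b=onz(c,(292,208),.089);print(a,np.degrees(np.arctan2(*(b-a)[1::-1])-yaw)%360)
E
python3 -m jog '[[[0.8,-1.3,-10,0],[0,0,-12,0],[0,0,-12,0],[0,0,-12,0],[0,0,-12,0],[0,0,-12,0],[0,0,-12,0],[0,0,-9,0]]]' 80 60
python3 -m jog '[[[0,0,0,0],[0,0,0,0],[0,0,0,0],[0,0,0,0],[0,0,0,0],[0,0,0,0],[0,0,0,0],[0,0,0,0]]]' 0 60
python3 -c "
from station import manip;s=manip.sense();print(s['ft_torque'],s['force'],s['tcp_pos'])"
```

```text
[0.59276929 0.07703376 0.089     ] 132.95486941476315
t: 13.3
tcp_pos: [0.5931, 0.0744, 0.2355]
tool_rot: [0.906, 0.423, -0.0, -0.0]
force: [1.2, 0.4, -0.5]
finger_gap: 0.796
t: 14.3
tcp_pos: [0.5939, 0.0752, 0.237]
tool_rot: [0.906, 0.423, 0.002, 0.0]
force: [3.1, 4.9, -2.3]
finger_gap: 0.447
[ 0.71545599 -0.29274898  0.00907928] [ 3.06704638  4.88302234 -2.28668458] [0.59394641 0.07518151 0.23702985]
```

```bash
python3 -m jog '[[[0.6,0.7,-0.2,-10],[0,0,-0.2,-10],[0,0,-0.2,-10],[0,0,-0.2,-10],[0,0,-0.3,-10],[0,0,-0.2,-10],[0,0,-0.2,-10],[0,0,-0.3,-10]]]' 0 60
python3 -c "
from station import manip;s=manip.sense();print(s['ft_torque'],s['force'],s['tool_rot'])"
python3 -m jog '[[[0,0,-0.2,-9],[0,0,-0.2,-9],[0,0,-0.2,-9],[0,0,-0.2,-6],[0,0,-0.1,-3],[0,0,0,0],[0,0,0,0],[0,0,0,0]]]' 0 60
python3 -c "
from station import manip;s=manip.sense();print(s['ft_torque'],s['force'],s['tool_rot'])"
```

```text
t: 15.3
tcp_pos: [0.5948, 0.0756, 0.2353]
tool_rot: [0.965, -0.261, 0.002, -0.001]
force: [3.0, 3.7, -2.2]
finger_gap: 0.449
[ 0.59938886 -0.36107487  0.07528779] [ 2.96575232  3.70186454 -2.15406663] [ 9.65412585e-01 -2.60718463e-01  1.87671336e-03 -9.49116045e-04]
t: 16.3
tcp_pos: [0.595, 0.0753, 0.2345]
tool_rot: [0.839, -0.544, 0.002, -0.002]
force: [4.9, 3.4, -1.5]
finger_gap: 0.448
[ 0.51904323 -0.64826351 -0.08757095] [ 4.9022594   3.44099354 -1.49363856] [ 0.83924215 -0.54375265  0.0018167  -0.00154082]
```

```bash
S="from station import manip;import numpy as np;s=manip.sense();q=s['tool_rot'];print('YAW',np.degrees(2*np.arctan2(q[1],q[0])).round(2),'Tz',s['ft_torque'].round(3),s['force'].round(1))"
python3 -m jog '[[[0,0,-0.05,-2],[0,0,-0.05,-2],[0,0,-0.05,-2],[0,0,-0.05,-2],[0,0,0,-1],[0,0,0,-1],[0,0,0,0],[0,0,0,0]]]' 0 60 | grep -E "t:|tcp"
python3 -c "$S"
python3 -m jog '[[[0,0,-0.05,-1],[0,0,-0.05,-1],[0,0,-0.05,-1],[0,0,-0.05,-1],[0,0,0,-1],[0,0,0,-1],[0,0,0,0],[0,0,0,0]]]' 0 60 | grep -E "t:|tcp"
python3 -c "$S"
python3 -m jog '[[[0,0,-0.05,-1],[0,0,-0.05,-1],[0,0,0,-1],[0,0,0,-1],[0,0,0,0],[0,0,0,0],[0,0,0,0],[0,0,0,0]]]' 0 60 | grep -E "t:|tcp"
python3 -c "$S"
```

```text
t: 17.3
tcp_pos: [0.595, 0.0752, 0.2342]
tool_rot: [0.789, -0.615, 0.002, -0.002]
YAW -75.86 Tz [ 0.583 -0.625 -0.045] [ 4.   3.1 -1.1]
t: 18.3
tcp_pos: [0.595, 0.0751, 0.2341]
tool_rot: [0.755, -0.655, 0.002, -0.002]
YAW -81.86 Tz [ 0.508 -0.659  0.011] [ 4.4  2.2 -2.3]
t: 19.3
tcp_pos: [0.595, 0.0751, 0.234]
tool_rot: [0.732, -0.681, 0.002, -0.002]
YAW -85.87 Tz [ 0.438 -0.692 -0.011] [ 4.4  3.5 -1.1]
```

```bash
S="from station import manip;import numpy as np;s=manip.sense();q=s['tool_rot'];print('YAW',np.degrees(2*np.arctan2(q[1],q[0])).round(2),'Tz',s['ft_torque'].round(3),s['force'].round(1),s['t'])"
for i in 1; do
python3 -m jog '[[[0,0,-0.05,-1],[0,0,-0.05,-1],[0,0,0,-1],[0,0,0,0],[0,0,0,0],[0,0,0,0],[0,0,0,0],[0,0,0,0]]]' 0 60 | grep -E "tcp"
python3 -c "$S"
python3 -m jog '[[[0,0,-0.05,-1],[0,0,-0.05,-1],[0,0,0,-1],[0,0,0,0],[0,0,0,0],[0,0,0,0],[0,0,0,0],[0,0,0,0]]]' 0 60 | grep -E "tcp"
python3 -c "$S"
python3 -m jog '[[[0,0,-0.05,-1],[0,0,-0.05,-1],[0,0,0,-1],[0,0,0,0],[0,0,0,0],[0,0,0,0],[0,0,0,0],[0,0,0,0]]]' 0 60 | grep -E "tcp"
python3 -c "$S"
done
```

```text
tcp_pos: [0.595, 0.0752, 0.234]
YAW -88.67 Tz [ 0.566 -0.698  0.68 ] [ 4.5  2.7 -0.2] 20.3
tcp_pos: [0.5946, 0.0751, 0.2339]
YAW 268.22 Tz [ 0.538 -0.53   1.266] [5.1 3.7 4.6] 21.3
tcp_pos: [0.5938, 0.0751, 0.2339]
YAW 265.16 Tz [ 0.559 -0.198  1.05 ] [2.4 3.4 6.4] 22.3
```

Bottomed: torque rose to 0.68 and then 1.27 Nm, with a small slip of the pads after that. I'll unwind a little to find the release point.

```bash
S="from station import manip;import numpy as np;s=manip.sense();q=s['tool_rot'];print('YAW',np.degrees(2*np.arctan2(q[1],q[0])).round(2),'Tz',s['ft_torque'].round(3),s['force'].round(1),s['t'])"
python3 -m jog '[[[0,0,0,1],[0,0,0,0.5],[0,0,0,0],[0,0,0,0],[0,0,0,0],[0,0,0,0],[0,0,0,0],[0,0,0,0]]]' 0 60 | grep -E "tcp"
python3 -c "$S"
python3 -m jog '[[[0,0,0,1],[0,0,0,0.5],[0,0,0,0],[0,0,0,0],[0,0,0,0],[0,0,0,0],[0,0,0,0],[0,0,0,0]]]' 0 60 | grep -E "tcp"
python3 -c "$S"
python3 -m jog '[[[0,0,0,1],[0,0,0,0.5],[0,0,0,0],[0,0,0,0],[0,0,0,0],[0,0,0,0],[0,0,0,0],[0,0,0,0]]]' 0 60 | grep -E "tcp"
python3 -c "$S"
```

```text
tcp_pos: [0.5938, 0.075, 0.2339]
YAW 266.48 Tz [ 0.491 -0.132  0.393] [3.2 1.7 6.4] 23.3
tcp_pos: [0.5938, 0.0748, 0.2339]
YAW 267.84 Tz [ 0.395 -0.153 -0.057] [2.4 3.1 6.4] 24.3
tcp_pos: [0.5938, 0.0748, 0.2339]
YAW 269.34 Tz [ 0.366 -0.142 -0.084] [0.8 2.2 6.4] 25.3
```

Release at yaw of about -92.6°, so the target is -2.6°: another +88° from here, rising 2 mm.

```bash
S="from station import manip;import numpy as np;s=manip.sense();q=s['tool_rot'];print('YAW',np.degrees(2*np.arctan2(q[1],q[0])).round(2),'Tz',s['ft_torque'].round(3),s['force'].round(1),s['t'])"
python3 -m jog '[[[0,0,0.2,9],[0,0,0.2,9],[0,0,0.2,9],[0,0,0.2,9],[0,0,0.2,9],[0,0,0.2,9],[0,0,0.2,9],[0,0,0.2,9]]]' 0 60 | grep -E "tcp"
python3 -m jog '[[[0,0,0.2,7],[0,0,0.2,6],[0,0,0,3],[0,0,0,0],[0,0,0,0],[0,0,0,0],[0,0,0,0],[0,0,0,0]]]' 0 60 
python3 -c "$S"
python3 - <<'E'
from h import *
s=manip.sense();c=manip.camera_info("wrist");im=manip.snapshot("wrist");cv2.imwrite("pics/w5.png",im[:,:,::-1])
np.save("w5.npy",c,allow_pickle=True);print(proj(c,V(0,100,88)))
E
```

```text
tcp_pos: [0.5943, 0.074, 0.2355]
t: 27.3
tcp_pos: [0.5945, 0.074, 0.2359]
tool_rot: [1.0, -0.023, 0.001, 0.0]
force: [2.5, -0.1, 5.7]
finger_gap: 0.452
YAW -2.59 Tz [-0.304 -0.525  0.063] [ 2.5 -0.1  5.7] 27.3
[274.83216012 296.76069344]
```

View pics/w5.png

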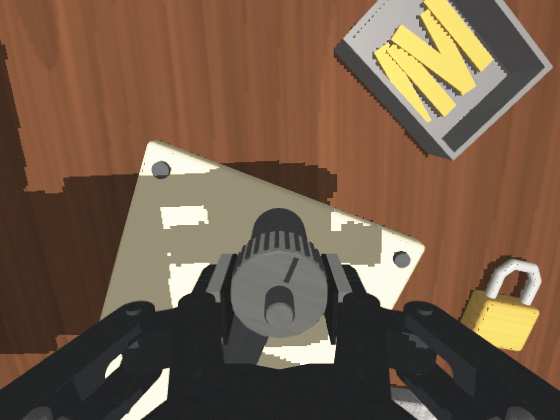

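The nut is gripped at (280,293), with the groove from about (287,283) to (297,259); the tray and padlock are undisturbed. I check the groove angle and take a final top view.

```bash
python3 - <<'E'
from h import *
c=np.load("w5.npy",allow_pickle=True).item()
z=.088
for p in((280,293),(287,283)):
    a=onz(c,p,z);b=onz(c,(297,259),z);print(a,np.degrees(np.arctan2(*(b-a)[1::-1])-yaw)%360)
im=manip.snapshot("top");im2=manip.snapshot("side")
o=np.hstack([im[120:340,200:470],im2[170:390,180:450]]);o=cv2.resize(o,None,fx=1.45,fy=1.45)
cv2.imwrite("pics/end.png",o[:,:,::-1]);s=manip.sense();print(s['t'],s['finger_gap'],s['force'])
E
```

```text
[0.59491114 0.07668168 0.088     ] 86.83410506628194
[0.59785955 0.08097614 0.088     ] 90.59833580239297
27.45 0.4515503357899673 [ 3.05363526 -0.27160162  5.84828336]
```

View pics/end.png

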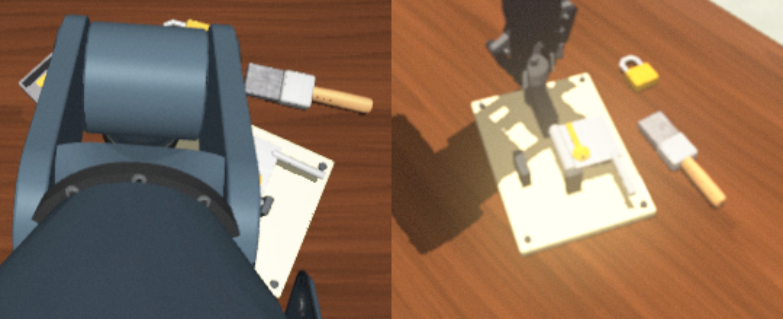

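The leaf lies flat on the far side with the plain key up. The brush is at top pixels 370–456 as at the start, and the nut is held with its groove at about 87–91° in the vice frame. I'm handing in.

```bash
python3 -c "
from station import manip;print(manip.sign_off())"
```

```text
the job is handed in; nothing more can be done
None
```

I turned the leaf over onto the far rests with the plain (uncut) key up, screwed the nut down until it bottomed, backed it off a quarter turn and handed in at about 27.5 s, still gripping it at 60 N.

- **Leaf:** I carried it over by its rod. In the last few millimetres the pads slid about 5 mm on the rod, so I let go and pressed the rod down from above. It stopped at the height expected for a leaf lying flat, with about 11 N on it. That is about six times the hinge friction.
- **Nut:** It bottomed after about 137°, as the groove had suggested. The turning torque rose to about 1.27 Nm and the pads then slipped a few degrees on the nut. I therefore measured the quarter turn from where the torque came off, which allows for the slip.
- **Quarter-turn check:** By the wrist camera the groove ended at 87° or 91°, depending on which pixels I used, against 90° wanted.
- **Other things:** The brush, padlock and tray looked undisturbed in the last pictures. I compared the brush's pixel position with the start; the padlock and tray I only judged by eye. At the end there was still about 6 N upward force on the tool.

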